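# Feed a locked audiobook case along the fence into the unlocker

### The arm

A 6-joint arm with a two-finger parallel gripper is mounted at the origin on the work surface. World frame = base frame: x ahead of the robot, y to its left, z up, the work surface at z = 0. Lengths are in m, angles in rad, forces in N, time in s.
With the tool pointing down it reaches from about 0.35 to 0.775 m from the base axis. Payload 7.3 kg.
Tool frame: the origin (TCP) lies on the centre line of the jaws, within the pads' length; the fingertips stand 25 mm ahead of it and the grasp point (between the pads) lies 6 mm ahead of it; z points along the fingers, y is the direction in which the jaws open and shut (so a half turn about z gives the same grasp; the last joint's range is limited). The gripper opens to 92 mm and grips with 3 to 60 N. Pads are 19 mm wide; open, the fingers measure 130 mm over their backs; the gripper's body (75 mm by 190 mm) begins 47 mm behind the grasp point.
Start: joints at [-1.479, 0.342, 1.524, -0, 1.275, -0.146], TCP at [0.124, -0.51, 0.252] pointing down, gripper open.
Joint ranges: [-2.53, 2.53], [-0.77, 2.02], [0.04, 2.7], [-1, 4.14], [0.28, 2.66], [-3.11, 3.11]. Speed limits (rad/s): [2.57, 2.57, 3.14, 3.14, 3.14, 3.14].

### API

Orientations are given as [roll, pitch, yaw] about the fixed x, y, z axes, in that order (R = Rz(yaw) Ry(pitch) Rx(roll)).
In Python, from cell import telemetry, read_camera, workorder gives the robot as it stands.
- The arm moves only by the shell command python3 -m creep 'ROWS' [FORCE]. ROWS is JSON, one flat list of numbers, 5 for each row, row after row: the opening, from 0 (shut) to 1 (fully open), then the shift along the world's x, y, z in m, then the turn about the world's z in rad. A call has 1 to 12 rows; each row shifts and turns the pose as measured when the row begins; what a row does not reach is not made up. A row lasts 1/8 s, in which the tool goes at most 62.5 mm and 10.7 degrees, less where a joint would pass 70% of its speed; a pose out of reach is approached as far as the arm can. A call is refused whole if a number of a shift passes 0.0625 or a number of a turn 0.188, either way. A call with a gripper value outside its range is refused whole. The fingers move at their own pace and stop on an object; FORCE is the grip in N (left out, the last holds). Time passes only in rows, so rows that do not move let the fingers close. It gives the time, the measured TCP pose, the force and the opening at its end, in the units of the state.
- telemetry.observe(): the state, without advancing time (a new reading comes with each control period).
- read_camera(name): name is "side" or "top"; returns a dict with "image" (480x640x3 uint8, red, green, blue), "fovy" (degrees; the focal length in pixels is half the picture's height over the tangent of half this angle, whatever the lens; pixels are square), "cx", "cy" (the principal point, pixels), "R" (3x3) and "t" (3): a world point X has camera coordinates R X + t. Camera axes: x right, y down, z forward; pixel columns grow to the right and rows downward; lengths in m; the calibration is good to about 2 mm. A picture is of the moment at which its call begins. There is no depth.
- workorder.hand_in(): hands the job in, once; it reports no verdict.
The state is a dict: "time": time; "qpos": joint angles; "qvel": joint speeds; "joint_efforts": joint torques, N m; "tool_pos": TCP position; "tool_rot": TCP orientation; "contact_force": force on the tool from outside, world axes, zero at the start; "torque": the same for the moment, N m; "opening": finger opening in m.
Only numpy, scipy, OpenCV 4.12 (cv2) and the standard library are available. Lean on these libraries where they do the work, as an engineer would, in place of code of your own. Each camera call takes 0.05 s, during which the arm holds its last target.

### The job

Use the orange push stick to unlock the red audiobook case at the grey unlocking station: first press the case sideways until it lies flush against the aluminium fence, then feed it along the fence, keeping it against the fence, until it butts against the black magnet head. Touch the case only with the stick, never with the gripper, and leave the blue mug where it is. Finish by standing the push stick upright on the table top, clear of the station's board, and letting go.

Things in the scene. Friction and masses are not known exactly. Their poses are not given: they have to be found in the camera images.
- stick_grip (a point): Push stick standing loose on the table on its sole, an orange bar 150 mm long (x) x 28 wide (y) x 20 high; either flat end or side may push. On its middle a pale wooden handle, 50 mm (x) x 20 thick (y), 20 to 92 mm above the underside. 140 g. Point: mid-handle, 62 mm above the underside. Sole roughly along world y. The black stamp with a dark knob about 130 mm away is not part of the job.
- case_center (a point): Red audiobook case, a rigid closed box with a pale paper insert on top, lying loose and flat on the station's board: 120 mm wide (x), 140 long (y), 24 thick (z), about 160 g. Point: its centre, 12 mm above its underside. It starts 28 to 45 mm off the fence, turned up to 8 degrees, its end 100 to 130 mm short of the head.
- station: Fixed. Grey board 12 mm thick, x -210..25, y -290..65 mm. Origin at table height, in the corner of fence face and head face. y: feed direction along the fence; x: square through the fence, away from the robot. Aluminium fence: face x=0, y -290..0, rises 30 mm above the board. Black magnet head: face y=0, x -150..20, 60 deep, rises 55 mm. Case home, flush to both: centre x -60, y -70.
- mug: Blue ceramic mug standing on the table near the robot, left of the work, 78 mm across and 95 mm tall, with a handle; origin at the centre of its underside. Not part of the job: leave it.
There are look-alikes about, which are no part of the job. Of the things that look like the part that bears stick_grip, take the one that is farthest to the robot's left at the start. There is more than one size of the part that bears case_center; the job needs the larger.

How it is judged:
By the outcome, as a careful person would: the job done as asked, in the order asked, and still so for the second after the job is handed in, with the robot touching nothing.
It also fails if it takes over 56 s, if anything falls off the work surface, if the arm or the gripper's body presses on something with over 40 N, if the wrist force passes 120 N, or if a joint passes its speed limit or range.

## Working session

There is one attempt and no reset: what is moved stays moved. The work goes in short steps, Python scripts to look and compute and a shell command to move; the robot and the scene stay as the last step left them, time stands still between calls to the robot, and variables do not carry over. Pictures are saved under pics/ and viewed, and the job is handed in when it is done.

```bash
ls; mkdir -p pics; python3 - <<'E'
from cell import telemetry, read_camera
import cv2
print(telemetry.observe())
for n in ("side","top"):
    c=read_camera(n); cv2.imwrite(f"pics/{n}0.png",c["image"][:,:,::-1]); print(n,c["fovy"],c["cx"],c["cy"],c["R"],c["t"])
E
```

```text
pics
{'time': 0.0, 'qpos': array([-1.47899169e+00,  3.42737041e-01,  1.52502028e+00, -1.56999809e-05,
        1.27538100e+00, -1.45982031e-01]), 'qvel': array([ 9.95594519e-04, -6.41432262e-05,  1.35974906e-03, -3.77253979e-04,
        2.08447936e-03,  6.36465030e-04]), 'joint_efforts': array([ 2.74768363e-04, -4.31243134e+01, -2.44217330e+01,  7.18441908e-02,
        5.60308888e-02, -1.06371911e-04]), 'tool_pos': array([ 0.12365745, -0.5098527 ,  0.25103636]), 'tool_rot': array([-3.14006124e+00, -2.09986330e-04,  2.37791086e-01]), 'contact_force': array([-0.64018842,  0.32219516,  0.22896488]), 'torque': array([ 0.00855581, -0.0217654 ,  0.0004428 ]), 'opening': 0.09194977611499486}
side 43.59194556754454 322.3467234935653 235.18154230317154 [[-0.79816664 -0.60225432 -0.01482411]
 [-0.40998743  0.56105622 -0.71911489]
 [ 0.44140721 -0.56789582 -0.69473305]] [0.34800164 0.32059186 1.62560858]
top 45.44449376826133 311.6168956219648 242.22089187366242 [[ 0.00350491 -0.99998114  0.00504406]
 [-0.99350612 -0.00405577 -0.11370642]
 [ 0.11372473 -0.00461277 -0.99350159]] [-0.10901926  0.49050497  1.48406418]
```

View pics/top0.png

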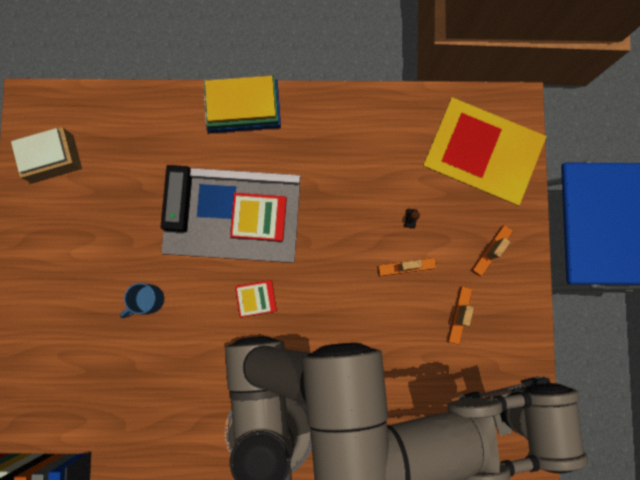

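View pics/side0.png

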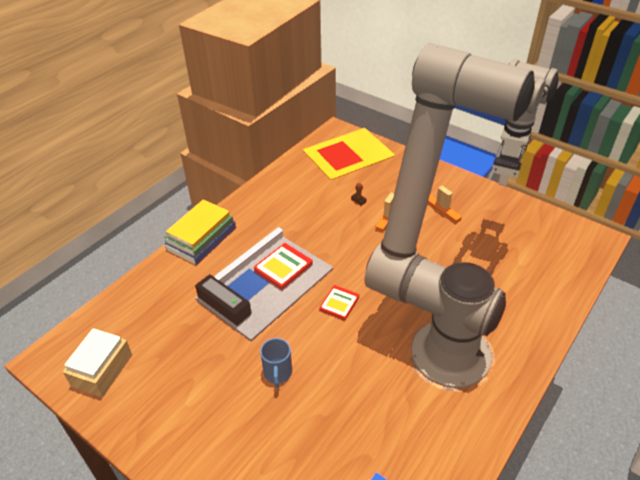

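The top view shows three orange sticks, at (407,267), (492,250) and (460,315). Robot's left is image left, so the one at (407,267) is meant; it also lies along world y and is about 50 px from the stamp at (411,217). There are two cases: the large one on the board at (258,217) and a small one at (256,299). The large one is the one to unlock. I'll crop and measure next.

```bash
cat > h.py <<'E'
import numpy as np, cv2
from cell import telemetry, read_camera
def ray(c,u,v):
    f=240/np.tan(np.radians(c["fovy"])/2); R=np.array(c["R"]);t=np.array(c["t"])
    return -R.T@t, R.T@np.array([(u-c["cx"])/f,(v-c["cy"])/f,1.])
def onz(c,p,z):
    o,d=ray(c,*p); return o+d*(z-o[2])/d[2]
def tri(c1,p1,c2,p2):
    o,d=ray(c1,*p1);q,e=ray(c2,*p2)
    s=np.linalg.lstsq(np.c_[d,-e],q-o,rcond=None)[0]
    a=o+s[0]*d;b=q+s[1]*e
    return (a+b)/2,np.linalg.norm(a-b)
def proj(c,X):
    f=240/np.tan(np.radians(c["fovy"])/2); x=np.array(c["R"])@X+c["t"]
    return np.array([c["cx"],c["cy"]])+f*x[:2]/x[2]
def hsv(c): return cv2.cvtColor(c["image"],cv2.COLOR_RGB2HSV)
def redmask(c):
    h=hsv(c); return (cv2.inRange(h,(0,190,120),(4,255,255))|cv2.inRange(h,(174,190,120),(180,255,255)))
def orange(c): return cv2.inRange(hsv(c),(7,215,170),(17,255,255))
def blobs(m,a=60):
    return [k for k in cv2.findContours(m,cv2.RETR_EXTERNAL,cv2.CHAIN_APPROX_NONE)[0] if cv2.contourArea(k)>a]
def crop(c,x0,y0,x1,y1,k,name):
    cv2.imwrite("pics/"+name,cv2.resize(c["image"][y0:y1,x0:x1,::-1],None,fx=k,fy=k,interpolation=cv2.INTER_CUBIC))
E
python3 - <<'E'
from h import *
t=read_camera("top");s=read_camera("side")
crop(t,150,150,310,270,5,"st.png");crop(t,360,190,520,310,5,"sticks.png");crop(s,180,200,340,320,5,"sst.png");crop(s,320,160,480,280,5,"ssticks.png")
for n,c in(("top",t),("side",s)):
  for nm,m in(("red",redmask(c)),("or",orange(c))):
    for k in blobs(m,40):
        r=cv2.minAreaRect(k); print(n,nm,np.round(r[0],1),np.round(r[1],1),round(r[2],1), cv2.contourArea(k), np.round(cv2.boxPoints(r),1).tolist())
E
```

```text
top red [255.9 297.9] [31.4 35.7] 80.5 124.0 [[235.6999969482422, 285.3999938964844], [270.8999938964844, 279.5], [276.1000061035156, 310.5], [240.89999389648438, 316.3999938964844]]
top red [258.  216.5] [51.9 44. ] 4.4 295.0 [[230.39999389648438, 236.5], [233.8000030517578, 192.60000610351562], [285.6000061035156, 196.60000610351562], [282.20001220703125, 240.5]]
top red [471.3 144.9] [42.3 50.9] 22.4 2059.0 [[442.0, 160.39999389648438], [461.3999938964844, 113.30000305175781], [500.5, 129.39999389648438], [481.20001220703125, 176.5]]
top or [455.6 333.6] [ 9.  17.1] 12.5 121.5 [[449.29998779296875, 341.0], [453.1000061035156, 324.20001220703125], [461.79998779296875, 326.20001220703125], [458.1000061035156, 342.8999938964844]]
top or [464.8 296.4] [ 9. 17.] 14.0 111.5 [[458.3999938964844, 303.6000061035156], [462.5, 287.1000061035156], [471.20001220703125, 289.29998779296875], [467.1000061035156, 305.79998779296875]]
top or [428.1 263.3] [ 8.7 11.3] 83.7 60.5 [[422.1000061035156, 259.5], [433.29998779296875, 258.29998779296875], [434.20001220703125, 267.0], [423.0, 268.20001220703
[... 630 characters left out ...]
610351562], [313.0, 262.3999938964844], [274.5, 293.8999938964844]]
side red [538.3 165.9] [13.7 46.1] 21.3 459.5 [[523.5, 184.89999389648438], [540.2999877929688, 142.0], [553.0, 147.0], [536.2999877929688, 189.89999389648438]]
side red [339.2 155. ] [24.2 36.2] 69.4 592.0 [[318.0, 150.0], [351.8999938964844, 137.3000030517578], [360.3999938964844, 160.0], [326.5, 172.6999969482422]]
side red [579.2  45.3] [ 8.5 61.6] 20.6 266.5 [[564.4000244140625, 72.5999984741211], [586.0, 15.0], [594.0, 18.0], [572.4000244140625, 75.5999984741211]]
side or [634.5 185. ] [10.7 16.5] 26.6 123.5 [[626.0, 190.0], [633.4000244140625, 175.1999969482422], [643.0, 180.0], [635.5999755859375, 194.8000030517578]]
```

View pics/st.png

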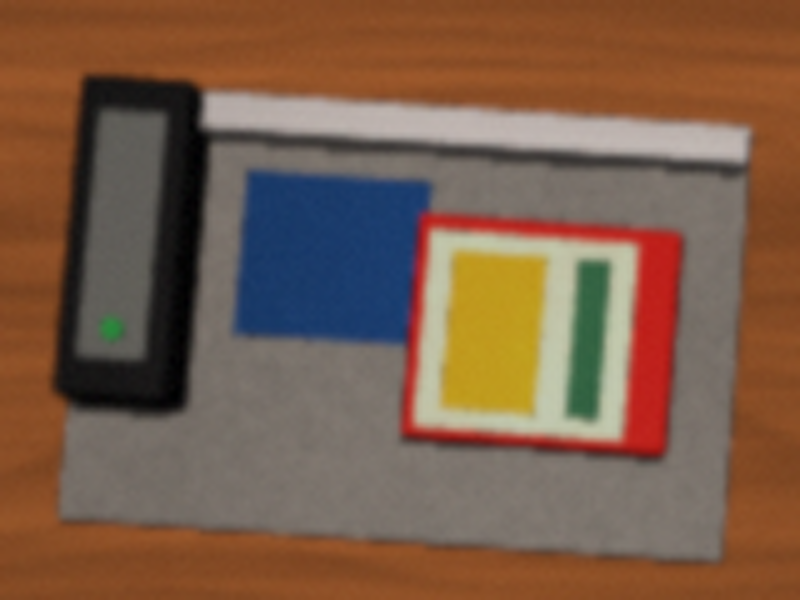

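View pics/sticks.png

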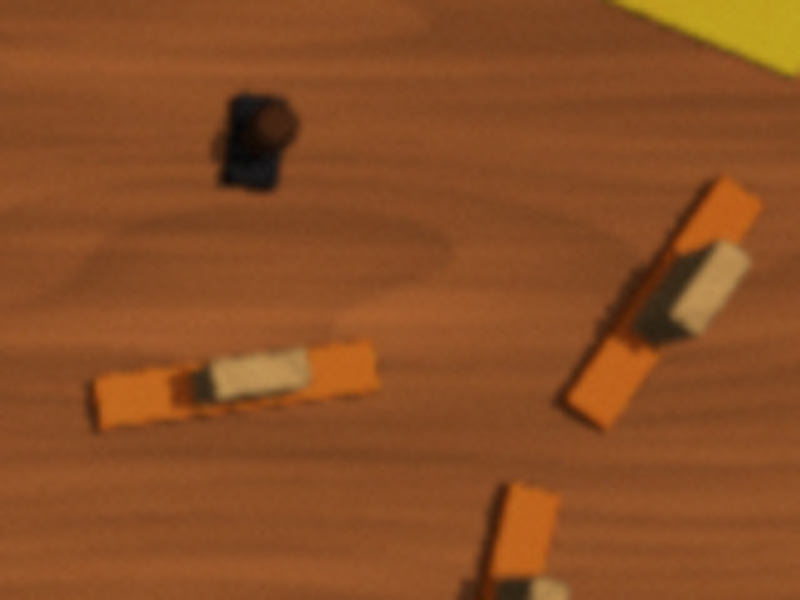

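View pics/ssticks.png

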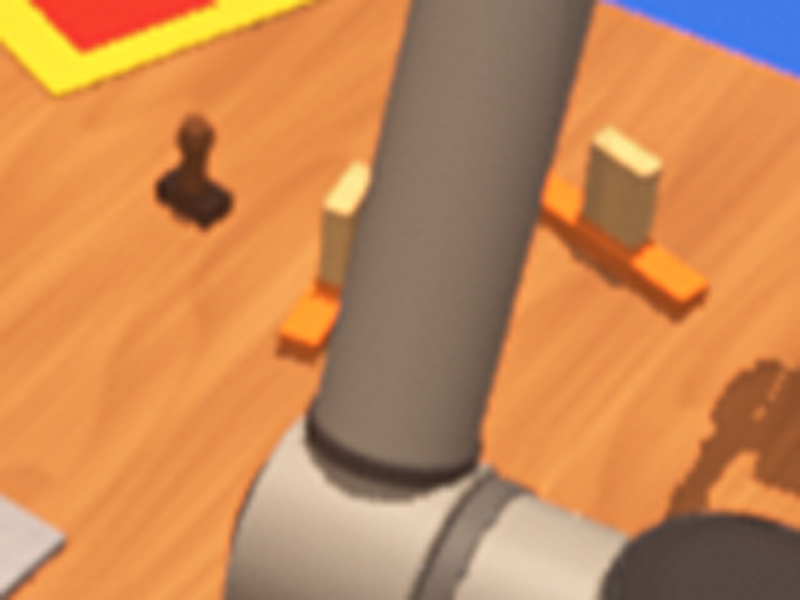

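```bash
python3 - <<'E'
from h import *
t=read_camera("top");s=read_camera("side")
P=lambda x,y,z,x0,y0: onz(t,((x+.5)/5-.5+x0,(y+.5)/5-.5+y0),z)
st=[P(*p,.02,360,190) for p in((92,378),(375,342),(380,386),(98,430))]
hd=[P(*p,.092,360,190) for p in((207,360),(307,347),(310,383),(215,402))]
print("stick",np.mean(st,0),[np.linalg.norm(st[i]-st[(i+1)%4]) for i in range(4)], np.degrees(np.arctan2(*(st[0]-st[1])[[1,0]])))
print("handle",np.mean(hd,0),[np.linalg.norm(hd[i]-hd[(i+1)%4]) for i in range(4)])
f=[P(*p,.042,150,150) for p in((205,132),(747,164))]; print("fence",f); d=f[0]-f[1]; print(np.linalg.norm(d),"yaw of y axis-90",np.degrees(np.arctan2(d[1],d[0]))-90)
b=[P(*p,.012,150,150) for p in((60,520),(720,561))]; print("board front",b,np.linalg.norm(b[0]-b[1]));d=b[0]-b[1];print(np.degrees(np.arctan2(d[1],d[0]))-90)
print("camera",-np.array(t["R"]).T@t["t"])
# station frame
yaw=np.arctan2(d[1],d[0])-np.pi/2
ux=np.array([np.cos(yaw),np.sin(yaw)]);uy=np.array([-ux[1],ux[0]])
o=[ b[0][:2]+.21*ux-.065*uy, b[1][:2]+.21*ux+.29*uy]
print("origin from board",o,"fence at x=",[(q[:2]-o[0])@ux for q in f],"fence y",[(q[:2]-o[0])@uy for q in f])
for z in(.067,.012): print("head",z,[((P(*p,z,150,150))[:2]-o[0])@uy for p in((200,100),(183,405))])
cs=[P(*p,.036,150,150) for p in((420,214),(683,233),(665,455),(404,440))]
C=np.mean(cs,0)[:2]-o[0]; print("case",np.mean(cs,0),C@ux,C@uy,[np.linalg.norm(cs[i]-cs[(i+1)%4]) for i in range(4)]); d=cs[0]-cs[1]; print(np.degrees(np.arctan2(d[1],d[0]))-90); d=cs[3]-cs[2]; print(np.degrees(np.arctan2(d[1],d[0]))-90)
for q in cs: q=q[:2]-o[0]; print(q@ux,q@uy)
m=cv2.inRange(hsv(t),(100,60,40),(115,255,140)); 
for k in blobs(m,100):print("blue",cv2.minAreaRect(k), onz(t,cv2.minAreaRect(k)[0],.095))
E
```

```text
stick [ 0.42859476 -0.35917646  0.02      ] [np.float64(0.1514243183520245), np.float64(0.023429717800307795), np.float64(0.15128406765217886), np.float64(0.02762225294467347)] 97.46895229263862
handle [ 0.4289502  -0.35869885  0.092     ] [np.float64(0.05100119967616144), np.float64(0.018215162636090396), np.float64(0.04898711007612275), np.float64(0.021491987663255566)]
fence [array([0.66445024, 0.21383275, 0.042     ]), array([ 0.64852031, -0.07315215,  0.042     ])]
0.2874266723769494 yaw of y axis-90 -3.1771082819662695
board front [array([0.46070773, 0.29136894, 0.012     ]), array([ 0.44022871, -0.05955481,  0.012     ])] 0.35152079486450444
-3.339846978226845
camera [ 0.31892699 -0.10018218  1.53074359]
origin from board [array([0.66656426, 0.21424509]), array([0.66676695, 0.21771839])] fence at x= [np.float64(-0.002086409119877446), np.float64(-0.0012700247467601021)] fence y [np.float64(-0.0005348056977077), np.float64(-0.2879603186749685)]
head 0.067 [np.float64(-0.0020816078489143508), np.float64(-0.007130464780621882)]
head 0.012 [np.float64(0.010395674024123324), np.flo
[... 301 characters left out ...]
52 -0.11657813760273043
-0.03924345856322556 -0.2563312334639662
-0.1579874678224193 -0.25480939297964805
-0.1586177319672164 -0.11751228268862259
blue ((65.50942993164062, 469.7170104980469), (14.763545036315918, 41.37677764892578), 60.945396423339844) [-0.07028762  0.48359206  0.095     ]
blue ((138.38998413085938, 298.72998046875), (29.839906692504883, 39.31514358520508), 81.8698959350586) [0.33990936 0.32392931 0.095     ]
blue ((215.72056579589844, 201.13232421875), (36.73762512207031, 33.13289260864258), 4.39870548248291) [0.58733552 0.13712047 0.095     ]
blue ((599.9999389648438, 223.49996948242188), (122.99998474121094, 77.99998474121094), 90.0) [ 0.53407643 -0.83846193  0.095     ]
```

The crop confirms the stick: sole 151 x 26 mm, yaw 97.5°, centre (0.429, -0.359), and the handle agrees. The station origin is about (0.6655, 0.215) with yaw about -3.3°. The large case measures 139 x 120 mm, with its centre at station (-98, -186). That puts it 38 mm off the fence and 116 mm short of the head, which fits the brief.

```bash
python3 -m creep '[1,0.038,0.019,0,0.183, 1,0.038,0.019,0,0.183, 1,0.038,0.019,0,0.183, 1,0.038,0.019,0,0.183, 1,0.038,0.019,0,0.183, 1,0.038,0.019,0,0.183, 1,0.038,0.019,0,0.183, 1,0.038,0.019,0,0.183, 1,0,0,0,0]' 30
```

```text
time: 1.42
tool_pos: [0.4359, -0.3526, 0.2508]
tool_rot: [3.141, 0.0, 1.74]
contact_force: [-0.2, -0.3, -0.2]
opening: 0.0916
```

```bash
python3 -m creep '[1,-0.007,-0.0063,-0.04,-0.038, 1,0,0,-0.05,0, 1,0,0,-0.03,0, 1,0,0,0,0]'
```

```text
time: 1.92
tool_pos: [0.4266, -0.3604, 0.1285]
tool_rot: [3.141, 0.003, 1.694]
contact_force: [0.4, 0.5, 0.7]
opening: 0.0918
```

```bash
python3 - <<'E'
from h import *
s=telemetry.observe();print(s["tool_pos"],s["tool_rot"])
t=read_camera("top");c=read_camera("side");crop(t,360,190,480,280,6,"g1.png");crop(c,320,160,480,280,5,"g1s.png")
E
```

```text
[ 0.42664306 -0.36037197  0.12852959] [3.14146899e+00 2.76006885e-03 1.69426081e+00]
```

View pics/g1.png

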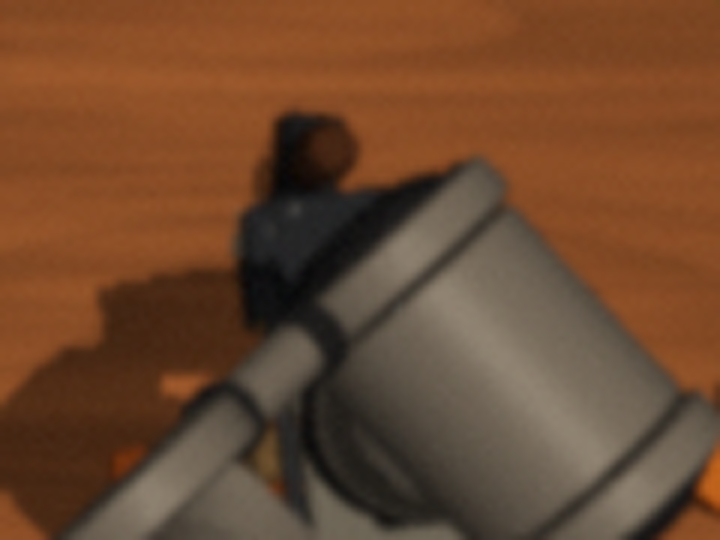

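View pics/g1s.png

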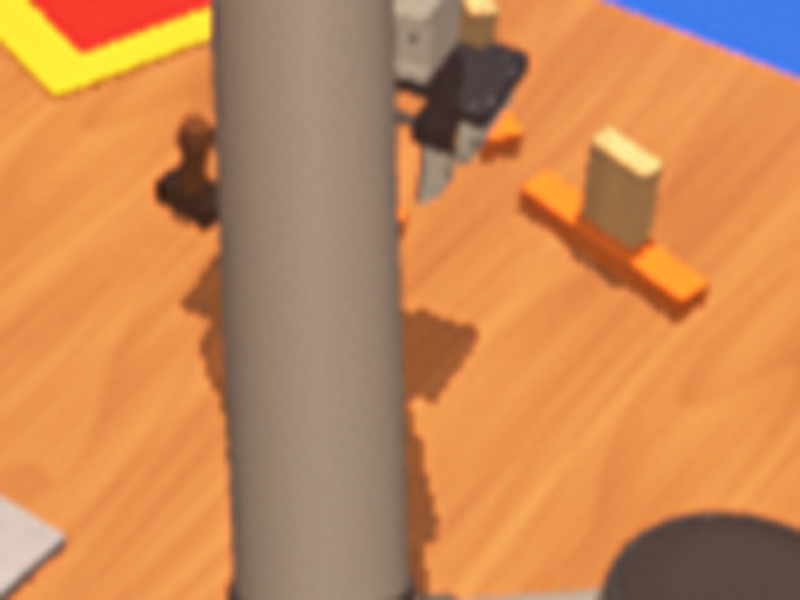

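The arm hides most of the stick, but in both crops the fingers straddle the pale handle and the stamp is clear. I'll make small corrections and go down.

```bash
python3 -m creep '[1,0.002,0.001,-0.03,0.008, 1,0,0,-0.02,0, 1,0,0,0,0]'
```

```text
time: 2.4
tool_pos: [0.4321, -0.364, 0.0865]
tool_rot: [3.132, 0.017, 1.701]
contact_force: [-0.1, -0.6, -0.3]
opening: 0.0917
```

```bash
python3 -m creep '[1,0,0,0,0]'; python3 -m creep '[1,0,0,0,0]'
```

```text
time: 2.52
tool_pos: [0.4328, -0.3649, 0.0883]
tool_rot: [3.13, 0.019, 1.701]
contact_force: [0.1, -0.8, 0.1]
opening: 0.0919
time: 2.65
tool_pos: [0.4332, -0.3655, 0.0898]
tool_rot: [3.129, 0.021, 1.7]
contact_force: [0.4, 0.6, -0.5]
opening: 0.092
```

```bash
python3 - <<'E'
from h import *
s=telemetry.observe();
for k in s: print(k,np.round(s[k],4))
E
python3 -m creep '[1,0,0,0,0]'
```

```text
time 2.65
qpos [-0.8352  0.5799  1.6294 -0.002   0.9077 -0.9637]
qvel [-0.0007 -0.0146 -0.0129  0.0006  0.0067 -0.    ]
joint_efforts [-2.17000e-02 -4.96861e+01 -1.93599e+01  5.00000e-03 -2.74000e-02
  6.00000e-04]
tool_pos [ 0.4332 -0.3655  0.0898]
tool_rot [3.1289 0.0211 1.7004]
contact_force [ 0.367   0.6023 -0.4885]
torque [ 0.0196 -0.1135 -0.0238]
opening 0.092
time: 2.78
tool_pos: [0.4335, -0.3658, 0.0907]
tool_rot: [3.128, 0.022, 1.7]
contact_force: [-0.2, 0.1, -0.5]
opening: 0.0915
```

```bash
python3 -m creep '[1,0,0,0,0,1,0,0,0,0]'; python3 -m creep '[1,-0.002,0.003,-0.005,0,1,0,0,-0.005,0]';  python3 -m creep '[1,0,0,0,0]'
```

```text
time: 3.02
tool_pos: [0.4337, -0.366, 0.0913]
tool_rot: [3.127, 0.023, 1.7]
contact_force: [0.1, -0.2, -0.5]
opening: 0.0921
time: 3.28
tool_pos: [0.4316, -0.3627, 0.0809]
tool_rot: [3.127, 0.023, 1.7]
contact_force: [-0.6, 0.6, 0.3]
opening: 0.0915
time: 3.4
tool_pos: [0.4313, -0.3624, 0.0802]
tool_rot: [3.128, 0.022, 1.7]
contact_force: [0.0, 0.5, -0.4]
opening: 0.0917
```

```bash
python3 -m creep '[1,0,0,0.03,0,1,0,0,0.03,0,1,0,0,0,0,1,0,0,0,0,1,0,0,0,0]'
```

```text
time: 4.03
tool_pos: [0.4304, -0.3614, 0.1389]
tool_rot: [3.131, 0.018, 1.7]
contact_force: [1.0, 0.4, -0.3]
opening: 0.0917
```

```bash
python3 -m creep '[1,0,0,0.06,0,1,0,0,0.06,0,1,0,0,0,0,1,0,0,0,0,1,0,0,0,0]';python3 -m creep '[1,0,0,-0.02,0,1,0,0,-0.02,0,1,0,0,-0.02,0,1,0,0,-0.02,0,1,0,0,-0.015,0,1,0,0,-0.01,0,1,0,0,-0.005,0,1,0,0,0,0,1,0,0,0,0]'
```

```text
time: 4.65
tool_pos: [0.4284, -0.3596, 0.2552]
tool_rot: [3.138, 0.008, 1.7]
contact_force: [-0.3, -0.0, -0.6]
opening: 0.0917
time: 5.78
tool_pos: [0.4261, -0.3572, 0.1337]
tool_rot: [-3.138, -0.003, 1.7]
contact_force: [0.2, 0.2, 0.3]
opening: 0.0918
```

```bash
python3 -m creep '[1,0.0015,-0.001,-0.012,0,1,0.0012,-0.0008,-0.014,0,1,0,0,-0.014,0,1,0,0,-0.012,0,1,0,0,-0.008,0,1,0,0,-0.004,0,1,0,0,0,0,1,0,0,0,0]'
```

```text
time: 6.78
tool_pos: [0.4291, -0.3592, 0.0655]
tool_rot: [-3.138, -0.002, 1.7]
contact_force: [0.2, -0.5, -0.4]
opening: 0.0915
```

```bash
python3 -m creep '[0,0,0,0,0,0,0,0,0,0,0,0,0,0,0,0,0,0,0,0,0,0,0,0,0,0,0,0,0,0]' 40; python3 -m creep '[0,0,0,0,0,0,0,0,0,0]'
```

```text
time: 7.52
tool_pos: [0.4295, -0.3596, 0.0665]
tool_rot: [-3.139, -0.001, 1.7]
contact_force: [-0.3, -0.2, 0.5]
opening: 0.0367
time: 7.78
tool_pos: [0.4295, -0.3596, 0.0664]
tool_rot: [-3.139, -0.001, 1.7]
contact_force: [-0.3, -0.3, 0.4]
opening: 0.0198
```

```bash
python3 -m creep '[0,0,0,0.02,0,0,0,0,0.03,0,0,0,0,0.02,0,0,0.001,0.01,0.01,0,0,0.002,0.02,0,-0.02,0,0.003,0.035,0,-0.02,0,0.004,0.045,0,-0.02,0,0.004,0.05,0,-0.02,0,0.004,0.05,0,-0.02,0,0.004,0.05,0,-0.02,0,0.004,0.045,0,-0.02,0,0.003,0.035,0,-0.02]'; python3 -m creep '[0,0.002,0.025,0,-0.02,0,0,0.015,0,0,0,0,0.008,0,0,0,0,0,0,0,0,0,0,0,0]'
```

```text
time: 9.28
tool_pos: [0.4533, -0.0048, 0.1437]
tool_rot: [-3.132, -0.008, 1.531]
contact_force: [0.4, -1.2, -0.6]
opening: 0.0202
time: 9.9
tool_pos: [0.453, 0.0472, 0.1424]
tool_rot: [-3.128, -0.008, 1.515]
contact_force: [0.1, -1.1, -1.7]
opening: 0.0201
```

```bash
python3 - <<'E'
from h import *
s=telemetry.observe();print(s["tool_pos"],s["tool_rot"])
t=read_camera("top");c=read_camera("side");crop(t,150,150,330,285,4,"p1.png");crop(c,170,150,370,300,4,"p1s.png")
E
```

```text
[0.45302311 0.04723831 0.14238318] [-3.1280441  -0.00818699  1.51465423]
```

View pics/p1.png

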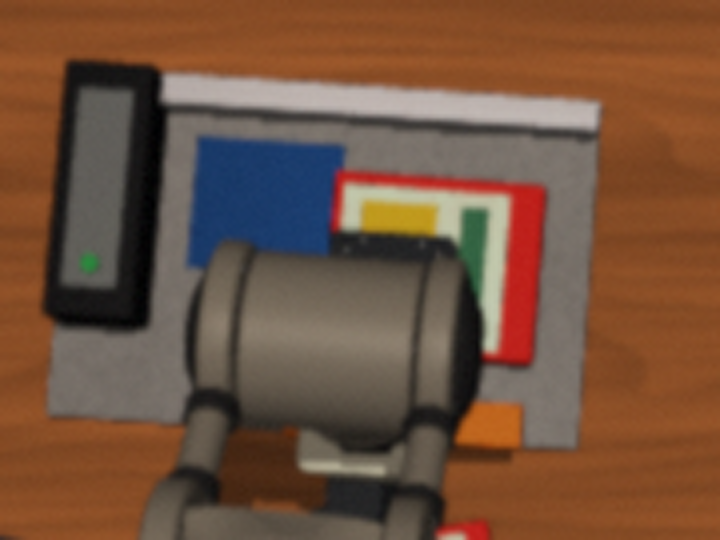

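View pics/p1s.png

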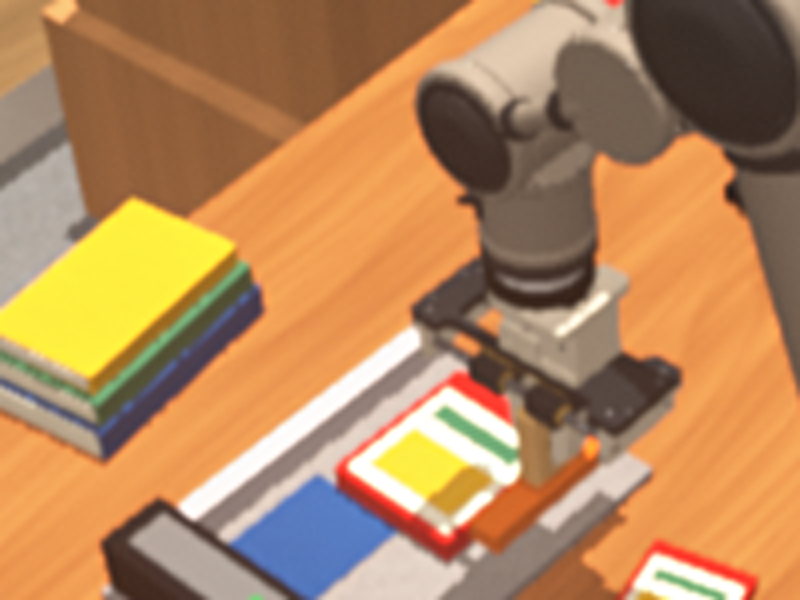

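The stick is held straight in line with the board's front edge. The case is untouched, and the stick's side is clear of it. I'll lower to just above the board.

```bash
python3 -m creep '[0,0.002,-0.002,-0.01,0,0,0.002,-0.002,-0.014,0,0,0.002,-0.002,-0.014,0,0,0,0,-0.011,0,0,0,0,-0.007,0,0,0,0,-0.003,0,0,0,0,0,0,0,0,0,0,0]'
```

```text
time: 11.0
tool_pos: [0.4595, 0.0399, 0.0789]
tool_rot: [-3.128, -0.008, 1.513]
contact_force: [0.3, -0.2, -1.5]
opening: 0.0198
```

```bash
python3 -m creep '[0,0.004,0,0.0025,0,0,0.006,-0.0003,0,0,0,0.006,-0.0003,0,0,0,0.006,-0.0003,0,0,0,0.006,-0.0003,0,0,0,0.006,-0.0003,0,0,0,0.006,-0.0003,0,0,0,0.005,-0.0003,0,0,0,0.004,-0.0003,0,0,0,0.002,0,0,0,0,0,0,0,0]'
```

```text
time: 12.38
tool_pos: [0.5136, 0.0375, 0.0814]
tool_rot: [-3.126, -0.009, 1.513]
contact_force: [-0.0, 0.2, -1.8]
opening: 0.02
```

```bash
python3 - <<'E'
from h import *
t=read_camera("top");c=read_camera("side");crop(t,150,150,330,285,4,"p2.png");crop(c,170,200,330,320,5,"p2s.png")
E
```

```text
(no output)
```

View pics/p2.png

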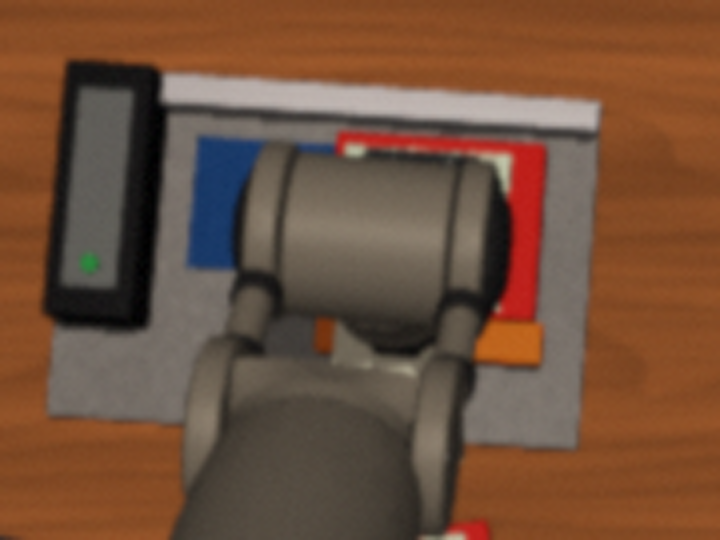

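View pics/p2s.png

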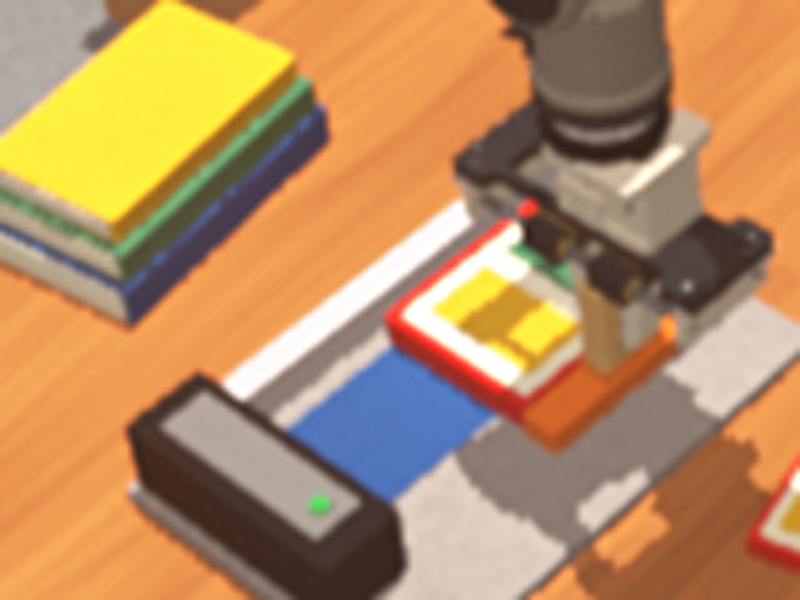

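The stick's side is square on the case's near face. The case has closed to about 7 mm off the fence, judging by the dark gap at (340,128) in the crop. I'll press on finely and watch the force.

```bash
python3 -m creep '[0,0.002,-0.0001,0,0,0,0.002,-0.0001,0,0,0,0.0015,0,0,0]'; python3 -m creep '[0,0.001,0,0,0,0,0.001,0,0,0]';python3 -m creep '[0,0.001,0,0,0]';python3 -m creep '[0,0.001,0,0,0]'
```

```text
time: 12.85
tool_pos: [0.5188, 0.0373, 0.0814]
tool_rot: [-3.125, -0.009, 1.513]
contact_force: [-1.1, 0.6, -1.0]
opening: 0.0195
time: 13.1
tool_pos: [0.5207, 0.0374, 0.0814]
tool_rot: [-3.125, -0.009, 1.513]
contact_force: [-1.5, -0.3, -0.2]
opening: 0.0199
time: 13.22
tool_pos: [0.5218, 0.0373, 0.0814]
tool_rot: [-3.125, -0.009, 1.513]
contact_force: [-1.9, -1.1, -1.0]
opening: 0.0197
time: 13.35
tool_pos: [0.5228, 0.0373, 0.0814]
tool_rot: [-3.124, -0.009, 1.513]
contact_force: [-1.2, -1.0, -0.5]
opening: 0.0199
```

```bash
python3 -m creep '[0,0.001,0,0,0]';python3 -m creep '[0,0.001,0,0,0]';python3 -m creep '[0,0.001,0,0,0]';
```

```text
time: 13.48
tool_pos: [0.5232, 0.0374, 0.0813]
tool_rot: [-3.123, -0.008, 1.513]
contact_force: [-4.7, -0.6, 1.9]
opening: 0.0194
time: 13.6
tool_pos: [0.5233, 0.0374, 0.0812]
tool_rot: [-3.121, -0.008, 1.513]
contact_force: [-5.4, -1.0, 1.8]
opening: 0.02
time: 13.72
tool_pos: [0.5234, 0.0375, 0.081]
tool_rot: [-3.118, -0.008, 1.513]
contact_force: [-5.7, -1.2, 2.4]
opening: 0.0198
```

```bash
python3 -m creep '[0,0.002,0,0.0005,0]';python3 -m creep '[0,0.002,0,0.0005,0]'; python3 - <<'E'
from h import *
t=read_camera("top");c=read_camera("side");crop(t,190,160,310,250,6,"p3.png");crop(c,200,200,320,290,6,"p3s.png")
E
```

```text
time: 13.85
tool_pos: [0.5237, 0.0377, 0.081]
tool_rot: [-3.114, -0.009, 1.513]
contact_force: [-8.2, 0.8, 1.3]
opening: 0.02
time: 13.98
tool_pos: [0.524, 0.0377, 0.0811]
tool_rot: [-3.11, -0.008, 1.512]
contact_force: [-7.6, -1.2, 2.7]
opening: 0.0199
```

View pics/p3.png

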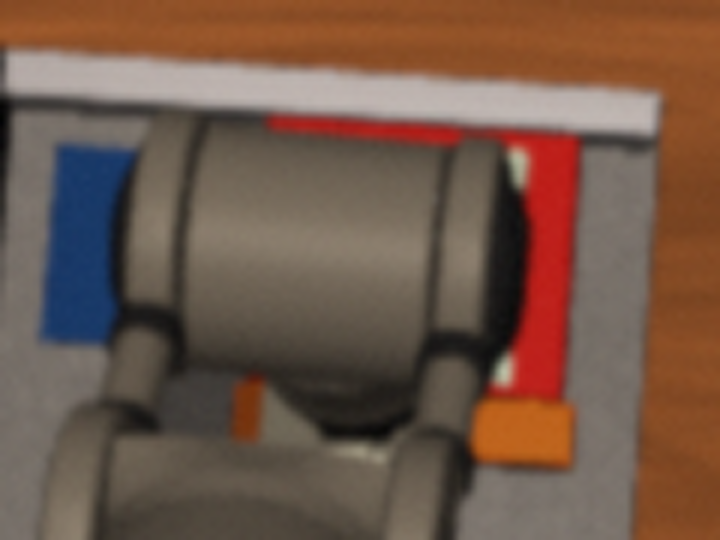

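View pics/p3s.png

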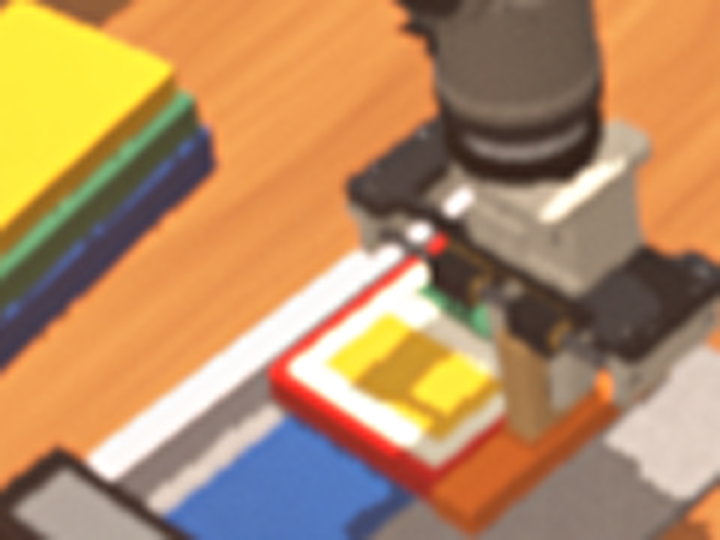

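No gap is left between case and fence in either view: the red edge meets the fence line from (270,118) to (575,135) in the top crop. The arm stalled at 8 N. Next I'll back off, lift, and turn the stick square across the case's tail.

```bash
python3 -m creep '[0,-0.005,0,0,0,0,-0.012,0.0005,0,0,0,-0.012,0.0005,0,0,0,-0.006,0.0005,0.01,0,0,0,0,0.02,0,0,0,0,0.03,0,0,0,0,0.03,0,0,0,0,0.02,0,0,0,0,0.01,0,0,0,0,0.005,0]'; python3 -m creep '[0,0.004,-0.005,0,-0.1,0,0.008,-0.012,0,-0.17,0,0.01,-0.015,0,-0.17,0,0.01,-0.015,0,-0.17,0,0.01,-0.015,0,-0.17,0,0.01,-0.015,0,-0.17,0,0.01,-0.015,0,-0.17,0,0.008,-0.012,0,-0.17,0,0.004,-0.005,0,-0.17,0,0,0,0,-0.1,0,0,0,0,0]'
```

```text
time: 15.32
tool_pos: [0.4868, 0.0395, 0.2139]
tool_rot: [-3.118, -0.009, 1.512]
contact_force: [0.5, -0.2, -0.9]
opening: 0.0198
time: 16.7
tool_pos: [0.5588, -0.0724, 0.206]
tool_rot: [-3.109, 0.003, -0.098]
contact_force: [0.9, 0.3, -1.3]
opening: 0.0201
```

```bash
python3 -m creep '[0,0,0,-0.01,0.02,0,0,0,-0.02,0.015,0,0,0,-0.02,0.005,0,0,0,-0.02,0,0,0,0,-0.015,0,0,0,0,-0.01,0,0,0,0,-0.006,0,0,0,0,-0.003,0,0,0,0,0,0]'; python3 - <<'E'
from h import *
t=read_camera("top");c=read_camera("side");crop(t,190,160,330,265,5,"p4.png");crop(c,200,180,360,300,5,"p4s.png")
E
```

```text
time: 17.82
tool_pos: [0.5577, -0.0715, 0.0953]
tool_rot: [-3.109, 0.005, -0.042]
contact_force: [0.7, 0.0, -0.5]
opening: 0.02
```

View pics/p4.png

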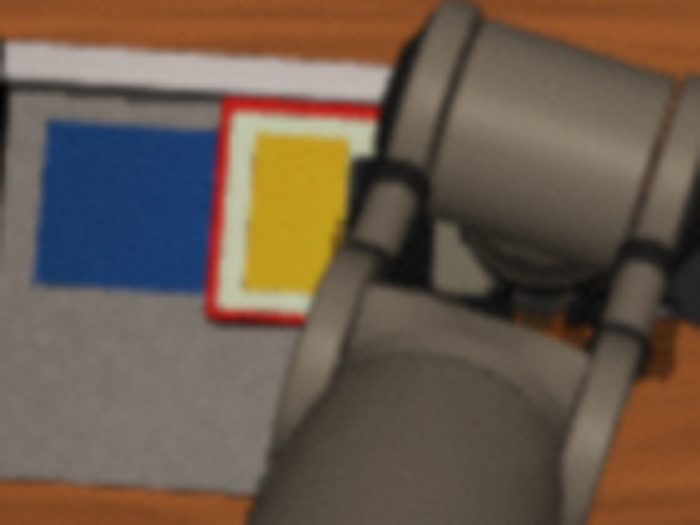

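View pics/p4s.png

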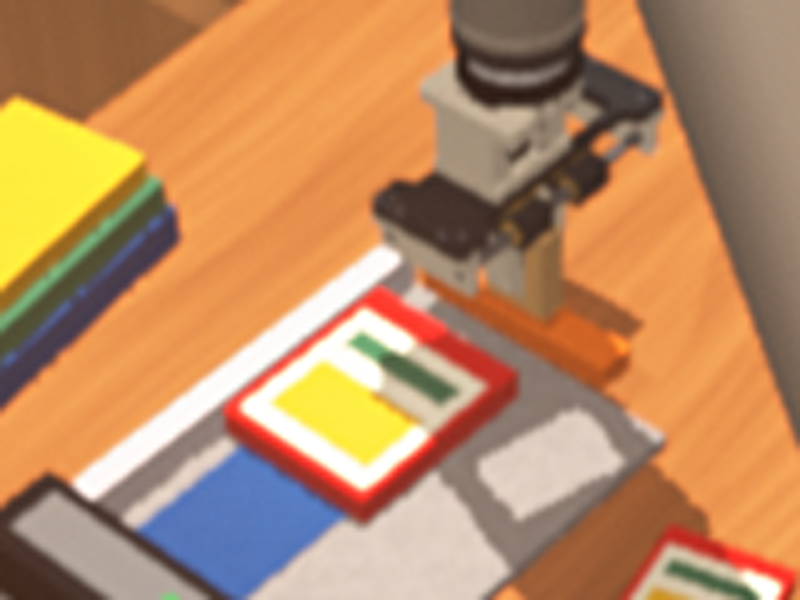

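The case is still flush on the fence, with its leading corner at (222,100) in the top crop. The stick lies square behind the tail with a gap. I'll lower the last bit and feed.

```bash
python3 -m creep '[0,0,0,-0.006,-0.01,0,0,0,-0.005,-0.005,0,0,0,-0.002,0,0,0,0,0,0,0,0.0002,0.005,0,0,0,0.0003,0.006,0,0,0,0.0003,0.006,0,0]'; python3 -m creep '[0,0.0006,0.006,0,0,0,0.0006,0.006,0,0,0,0.0006,0.006,0,0,0,0.0006,0.006,0,0,0,0.0006,0.006,0,0,0,0.0006,0.006,0,0]'
```

```text
time: 18.8
tool_pos: [0.5591, -0.0537, 0.0824]
tool_rot: [-3.109, 0.003, -0.058]
contact_force: [-0.4, 0.3, -1.3]
opening: 0.0198
time: 19.55
tool_pos: [0.5621, -0.0157, 0.0824]
tool_rot: [-3.11, 0.005, -0.058]
contact_force: [-0.9, -1.7, -1.6]
opening: 0.0198
```

```bash
python3 -m creep '[0,0.0006,0.006,0,0,0,0.0006,0.006,0,0,0,0.0006,0.006,0,0,0,0.0006,0.006,0,0,0,0.0004,0.004,0,0]'; python3 - <<'E'
from h import *
t=read_camera("top");c=read_camera("side");crop(t,150,150,310,270,5,"p5.png");crop(c,180,200,340,320,5,"p5s.png")
E
```

```text
time: 20.18
tool_pos: [0.5649, 0.0146, 0.0822]
tool_rot: [-3.11, 0.005, -0.057]
contact_force: [-1.6, -2.5, -1.0]
opening: 0.0202
```

View pics/p5.png

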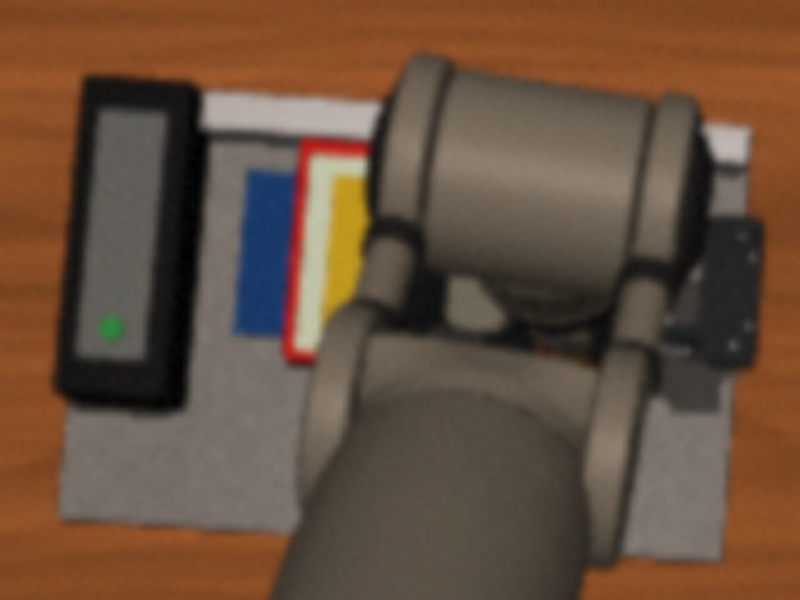

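View pics/p5s.png

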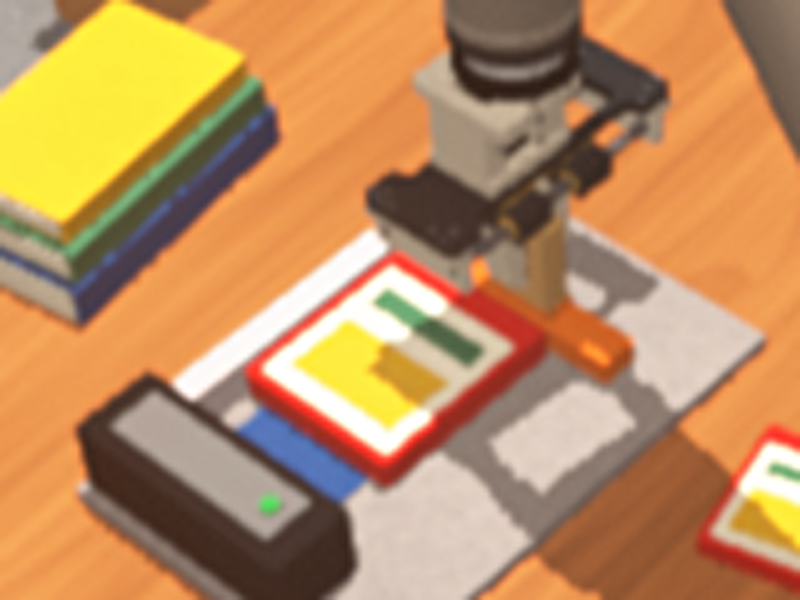

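The case is still along the fence, with its top edge at (300,140) in the top crop continuing the fence's lower edge. The nose is about 50 mm from the head, so I'll continue.

```bash
python3 -m creep '[0,0.0006,0.006,0,0,0,0.0006,0.006,0,0,0,0.0006,0.006,0,0,0,0.0006,0.006,0,0,0,0.0006,0.006,0,0,0,0.0005,0.005,0,0,0,0.0003,0.003,0,0,0,0.0003,0.003,0,0]'; python3 -m creep '[0,0.0002,0.002,0,0,0,0.0002,0.002,0,0]'
```

```text
time: 21.28
tool_pos: [0.5691, 0.0584, 0.0822]
tool_rot: [-3.11, 0.006, -0.057]
contact_force: [-1.1, -2.5, -1.0]
opening: 0.02
time: 21.52
tool_pos: [0.5695, 0.0625, 0.0822]
tool_rot: [-3.11, 0.006, -0.058]
contact_force: [-0.8, -1.7, -1.2]
opening: 0.0198
```

```bash
python3 -m creep '[0,0.0001,0.001,0,0,0,0.0001,0.001,0,0]'; python3 -m creep '[0,0.0001,0.001,0,0]'; python3 -m creep '[0,0.0001,0.001,0,0]'; python3 -m creep '[0,0.0001,0.001,0,0]'; python3 -m creep '[0,0.0001,0.001,0,0]'
```

```text
time: 21.78
tool_pos: [0.5697, 0.0645, 0.0822]
tool_rot: [-3.11, 0.006, -0.058]
contact_force: [-1.4, -2.7, -0.5]
opening: 0.0198
time: 21.9
tool_pos: [0.5698, 0.0656, 0.0822]
tool_rot: [-3.11, 0.006, -0.058]
contact_force: [-1.0, -2.4, -1.2]
opening: 0.0199
time: 22.02
tool_pos: [0.5698, 0.0659, 0.0822]
tool_rot: [-3.112, 0.006, -0.058]
contact_force: [-2.8, -8.2, 0.5]
opening: 0.0202
time: 22.15
tool_pos: [0.5698, 0.066, 0.0822]
tool_rot: [-3.113, 0.006, -0.057]
contact_force: [-2.7, -6.6, 0.7]
opening: 0.0198
time: 22.28
tool_pos: [0.5698, 0.066, 0.0822]
tool_rot: [-3.115, 0.007, -0.057]
contact_force: [-3.1, -6.3, 0.1]
opening: 0.0198
```

It has stalled at station y' = -154, exactly where home should put the stick. I'll press once more and look.

```bash
python3 -m creep '[0,0.001,0.002,0,0,0,0.001,0.002,0,0]'; python3 -m creep '[0,0,-0.001,0,0,0,0,-0.003,0,0,0,0,-0.012,0,0,0,0,-0.015,0,0,0,0,-0.015,0,0,0,-0.001,-0.015,0,0,0,-0.001,-0.015,0,0,0,0,-0.01,0.01,0,0,0,-0.005,0.02,0]'; python3 - <<'E'
from h import *
t=read_camera("top");c=read_camera("side");crop(t,150,150,310,270,5,"p6.png");crop(c,180,200,340,320,5,"p6s.png")
E
```

```text
time: 22.52
tool_pos: [0.5704, 0.0665, 0.0822]
tool_rot: [-3.121, 0.01, -0.057]
contact_force: [-4.0, -10.6, 1.5]
opening: 0.0199
time: 23.65
tool_pos: [0.5684, -0.0309, 0.1126]
tool_rot: [-3.119, 0.01, -0.058]
contact_force: [-0.7, -0.6, -1.2]
opening: 0.0199
```

View pics/p6.png

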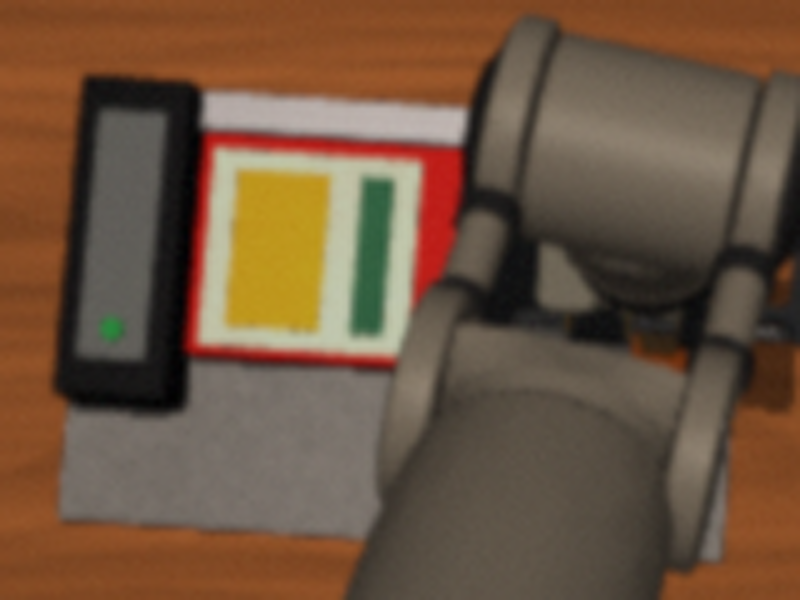

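View pics/p6s.png

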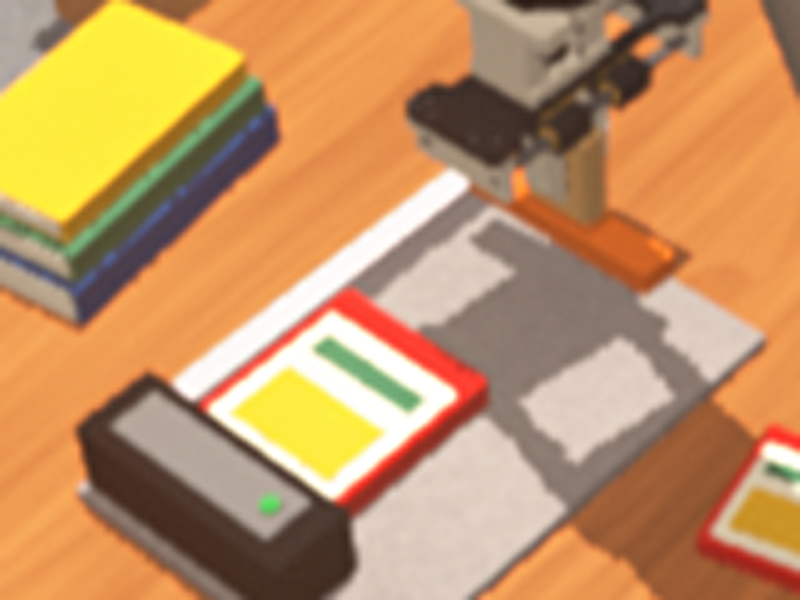

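The case sits flush on the fence (edge from (203,132) to (465,147)) and butts the head along (205,135) to (187,352). Now the stick goes to open table at about (0.50, -0.21).

```bash
python3 -m creep '[0,-0.001,-0.005,0.02,0,0,-0.004,-0.012,0.015,0,0,-0.008,-0.02,0.008,0,0,-0.01,-0.025,0,0,0,-0.01,-0.028,0,0,0,-0.01,-0.028,0,0,0,-0.01,-0.025,0,0,0,-0.008,-0.018,0,0,0,-0.004,-0.01,0,0,0,-0.002,-0.005,0,0,0,0,0,0,0,0,0,0,0,0]'; python3 -m creep '[0,0,0,-0.01,0,0,0,0,-0.018,0,0,0,0,-0.018,0,0,0,0,-0.014,0,0,0,0,-0.01,0,0,0,0,-0.006,0,0,0,0,-0.003,0,0,0,0,0,0]'
```

```text
time: 25.25
tool_pos: [0.4981, -0.213, 0.1587]
tool_rot: [-3.119, 0.006, -0.056]
contact_force: [0.1, -0.6, -0.6]
opening: 0.0194
time: 26.25
tool_pos: [0.4989, -0.2108, 0.0752]
tool_rot: [-3.118, 0.005, -0.052]
contact_force: [-0.5, -0.6, -1.7]
opening: 0.0202
```

```bash
python3 -m creep '[0,0,0,-0.004,0,0,0,0,-0.003,0]'; python3 -m creep '[0,0,0,-0.001,0]'; python3 -m creep '[0,0,0,-0.001,0]'; python3 -m creep '[0,0,0,-0.001,0]'
```

```text
time: 26.5
tool_pos: [0.4994, -0.2112, 0.0686]
tool_rot: [-3.119, 0.004, -0.052]
contact_force: [-0.3, 0.1, -1.8]
opening: 0.0198
time: 26.62
tool_pos: [0.4994, -0.2112, 0.0675]
tool_rot: [-3.119, 0.004, -0.052]
contact_force: [-0.2, 0.3, -1.2]
opening: 0.0197
time: 26.75
tool_pos: [0.4994, -0.2112, 0.067]
tool_rot: [-3.12, 0.004, -0.052]
contact_force: [-5.1, 1.6, 10.0]
opening: 0.0201
time: 26.88
tool_pos: [0.4993, -0.2112, 0.0669]
tool_rot: [-3.12, 0.003, -0.052]
contact_force: [-6.8, 1.9, 10.7]
opening: 0.02
```

```bash
python3 -m creep '[0.25,0,0,0,0,0.3,0,0,0,0,0.4,0,0,0,0,0.6,0,0,0,0,0.8,0,0,0,0,0.8,0,0,0,0]'; python3 -m creep '[0.8,0,0,0.01,0,0.8,0,0,0.02,0,0.8,0,0,0.03,0,0.8,0,0,0.03,0,0.8,0,0,0.03,0,0.8,0,0,0.03,0,0.8,-0.02,-0.03,0.02,0,0.8,-0.02,-0.04,0,0,0.8,-0.02,-0.04,0,0,0.8,-0.02,-0.04,0,0,0.8,-0.02,-0.04,0,0,0.8,-0.01,-0.03,0,0]'; python3 -m creep '[0.8,-0.01,-0.04,0,0,0.8,-0.01,-0.04,0,0,0.8,-0.01,-0.03,0,0,0.8,0,-0.02,0,0,0.8,0,0,0,0,0.8,0,0,0,0]'; python3 - <<'E'
from h import *
t=read_camera("top");c=read_camera("side");crop(t,150,150,450,350,2.6,"p7.png");crop(c,150,130,450,350,2.6,"p7s.png");crop(t,150,150,310,270,5,"p7c.png")
print(telemetry.observe()["tool_pos"])
E
```

```text
time: 27.62
tool_pos: [0.4998, -0.2115, 0.0673]
tool_rot: [-3.12, 0.002, -0.052]
contact_force: [-0.1, 0.4, -0.3]
opening: 0.062
time: 29.12
tool_pos: [0.3863, -0.4351, 0.2524]
tool_rot: [-3.127, -0.005, -0.047]
contact_force: [0.5, -0.0, 0.6]
opening: 0.0735
time: 29.88
tool_pos: [0.3529, -0.5701, 0.2559]
tool_rot: [-3.129, -0.006, -0.05]
contact_force: [-0.0, 0.0, 0.5]
opening: 0.0731
[ 0.35302023 -0.56997369  0.25608356]
```

View pics/p7.png

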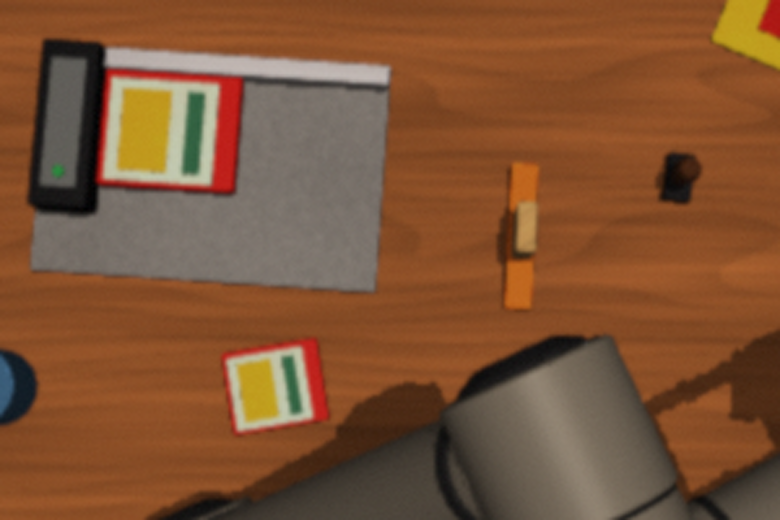

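View pics/p7s.png

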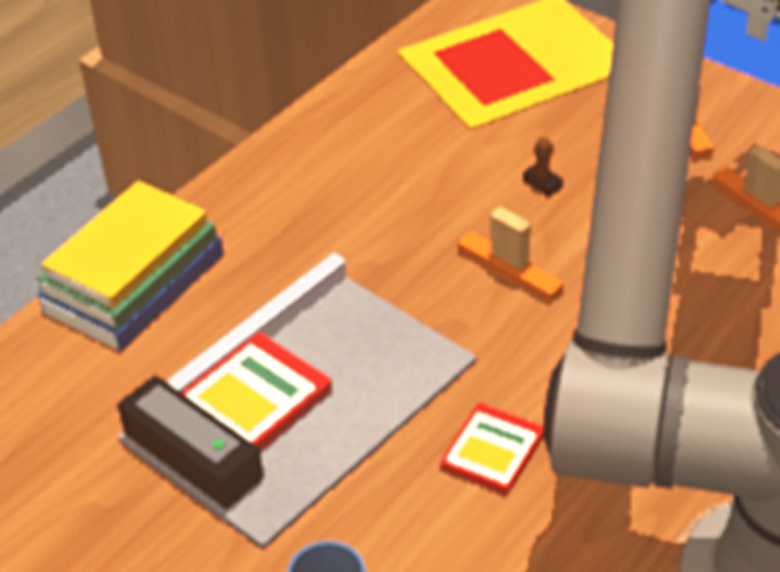

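View pics/p7c.png

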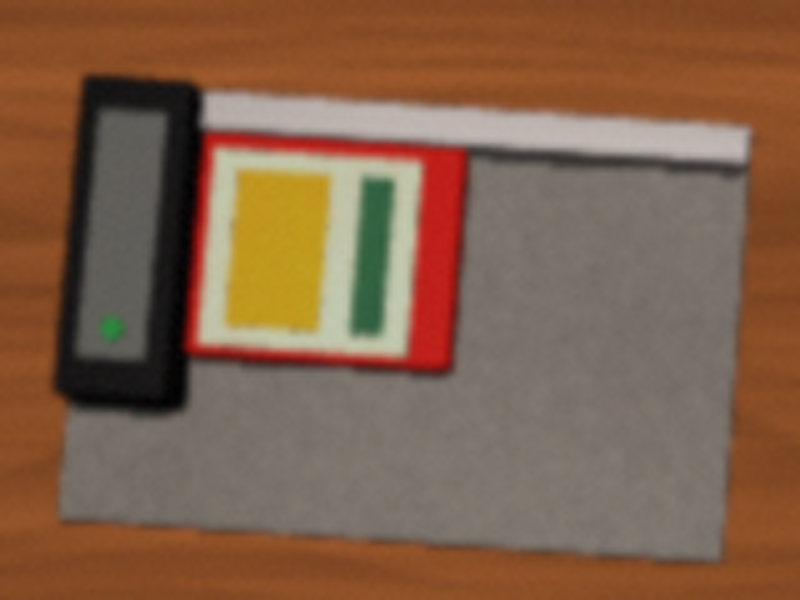

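The case is home and flush at both faces. The stick stands upright on bare wood at (521,235) in the crop, well clear of the board. I'll do one numeric check, then hand in.

```bash
python3 - <<'E'
from h import *
from cell import workorder
t=read_camera("top")
P=lambda x,y,z: onz(t,((x+.5)/5-.5+150,(y+.5)/5-.5+150),z)[:2]
o=np.array([.6655,.215]);a=np.radians(-3.25);ux=np.array([np.cos(a),np.sin(a)]);uy=np.array([-ux[1],ux[0]])
C=np.mean([P(*p,.036) for p in((203,132),(467,148),(450,372),(187,354))],0)-o
print("case station",C@ux,C@uy)
m=cv2.inRange(hsv(t),(100,60,40),(115,255,140))
for k in blobs(m,100):print("blue",np.round(cv2.minAreaRect(k)[0],1))
print(workorder.hand_in(), telemetry.observe()["time"])
E
```

```text
case station -0.05972033304360585 -0.06952039763779588
blue [ 65.1 469.9]
blue [138.9 298.7]
blue [600.  223.5]
the job is handed in; nothing more can be done
the job is handed in; nothing more can be done
```

The red audiobook case is home against both the fence and the magnet head, and the job is handed in; the last move ended at 29.9 s of the 56 s allowed.

- **Work done:** I took the leftmost of the three push sticks by its handle. With its long side I pressed the larger case against the fence until the arm stalled at about 8 N. With the stick turned across the tail, I fed the case along the fence until it stalled on the head at about 11 N. I then stood the stick upright on bare table near (0.50, -0.21), let go and moved the arm away.
- **Case position:** the last picture puts its centre at station (-59.7, -69.5) mm; home is (-60, -70). No gaps show at the fence or the head.
- **Stick and mug:** the stick stands upright, clear of the board. The mug's blob moved only 0.5 px, within measurement noise.
- **Disagreements:**
  - The arm drifted into about 1 to 2° of tool tilt after abrupt stops. I corrected it before the grasp and left it during the pushes, where it did no visible harm.
  - The stick stalled on the fence press about 2 mm beyond the calculated spot, within the calibration and grip error.

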